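# Move a row of sample tins to the test rack in reverse order

### The job

Move the four lidded sample tins from the dark grey metal rack into the empty white rack, one tin to a bay, in reverse order: the tin that stood at the left end of the metal rack goes into the bay at the right end of the white rack, the second from the left goes second from the right, and so on (the coloured mats keep showing the first order). Set each tin down upright on the floor of its bay; do not drop, throw or tip over any tin.

Things in the scene. Friction and masses are not known exactly. Their poses are not given: they have to be found in the camera images.
- source_rack: dark grey metal rack holding the tins at the start: fixed tray 76 x 292 mm, four 68 mm square bays in a row along its y axis, centres at y = +108, +36, -36, -108 mm, x = 0. Floor top 4 mm, walls (4 mm thick) 14 mm above the table. Origin: centre of underside, on the table. Turned up to 0.2 rad (+y end on the robot's left); may be the nearer or the farther rack.
- target_rack: white plastic rack, empty at the start, fixed, same shape as the metal one: four 68 mm square bays in a row along its y axis, centres at y = +108, +36, -36, -108 mm, x = 0; bare floor top 4 mm, walls 14 mm above the table. Origin: centre of underside, on the table. Turned up to 0.2 rad (+y end on the robot's left).
- tin_red: loose sample tin with a red lid: an upright steel cylinder 44 mm in diameter and 50 mm tall (the lid is the top 13 mm, same diameter), about 0.15 kg. Origin: centre of its underside; z points up. It starts upright on the mat of its own colour, within 6 mm of the mat's centre.
- tin_yellow: loose sample tin with a yellow lid: an upright steel cylinder 44 mm in diameter and 50 mm tall (the lid is the top 13 mm, same diameter), about 0.15 kg. Origin: centre of its underside; z points up. It starts upright on the mat of its own colour, within 6 mm of the mat's centre.
- tin_green: loose sample tin with a green lid: an upright steel cylinder 44 mm in diameter and 50 mm tall (the lid is the top 13 mm, same diameter), about 0.15 kg. Origin: centre of its underside; z points up. It starts upright on the mat of its own colour, within 6 mm of the mat's centre.
- tin_blue: loose sample tin with a blue lid: an upright steel cylinder 44 mm in diameter and 50 mm tall (the lid is the top 13 mm, same diameter), about 0.15 kg. Origin: centre of its underside; z points up. It starts upright on the mat of its own colour, within 6 mm of the mat's centre.
- mat_red: red square mat 64 x 64 x 3 mm, fixed on the floor of one bay of the metal rack; its top is 7 mm above the table. It marks where the red-lidded tin stood at the start and stays there, so the row of mats keeps showing the first order. Origin: centre of its underside.
- mat_yellow: yellow square mat 64 x 64 x 3 mm, fixed on the floor of one bay of the metal rack; its top is 7 mm above the table. It marks where the yellow-lidded tin stood at the start and stays there, so the row of mats keeps showing the first order. Origin: centre of its underside.
- mat_green: green square mat 64 x 64 x 3 mm, fixed on the floor of one bay of the metal rack; its top is 7 mm above the table. It marks where the green-lidded tin stood at the start and stays there, so the row of mats keeps showing the first order. Origin: centre of its underside.
- mat_blue: blue square mat 64 x 64 x 3 mm, fixed on the floor of one bay of the metal rack; its top is 7 mm above the table. It marks where the blue-lidded tin stood at the start and stays there, so the row of mats keeps showing the first order. Origin: centre of its underside.
Things that resemble listed ones, but are neither listed nor needed, are in the scene too. What is shaped like the tin_red but brown is not meant. What is shaped like the tin_yellow but pink is not meant.

How it is judged:
By the outcome, as a careful person would: the job done as asked, in the order asked, and still so for the second after the job is handed in, with the robot touching nothing.
It also fails if it takes over 112 s, if anything falls off the work surface, if the arm or the gripper's body presses on something with over 40 N, if the wrist force passes 120 N, or if a joint passes its speed limit or range.

### The arm

A 6-joint arm with a two-finger parallel gripper is mounted at the origin on the work surface. World frame = base frame: x ahead of the robot, y to its left, z up, the work surface at z = 0. Lengths are in mm, angles in rad, forces in N, time in s.
With the tool pointing down it reaches from about 350 to 775 mm from the base axis. Payload 7.3 kg.
Tool frame: the origin (TCP) lies at the very end of the fingers, on their centre line; the grasp point (between the pads) lies 19 mm behind it; z points along the fingers, y is the line along which they close (so a half turn about z gives the same grasp; the last joint's range is limited). The gripper opens to 92 mm and grips with 3 to 60 N. Pads are 19 mm wide; open, the fingers measure 130 mm over their backs; the gripper's body (75 mm by 190 mm) begins 47 mm behind the grasp point.
Start: joints at [1.068, 0.342, 1.524, -0, 1.275, -0.146], TCP at [183.357, 491.96, 226.741] pointing down, gripper open.
Joint ranges: [-2.53, 2.53], [-0.77, 2.02], [0.04, 2.7], [-1, 4.14], [0.28, 2.66], [-3.11, 3.11]. Speed limits (rad/s): [2.57, 2.57, 3.14, 3.14, 3.14, 3.14].

### API

Orientations are given as [roll, pitch, yaw] about the fixed x, y, z axes, in that order (R = Rz(yaw) Ry(pitch) Rx(roll)).
In Python, from plant import get_obs, vision, workorder gives the robot as it stands.
- The arm moves only by the shell command python3 -m pendant 'ROWS' [OPENING]. ROWS is a JSON object of lists of equal length, an entry for each row: "dp": the shift along the tool's x, y, z in m, a list of three; "rotation": the turn, a rotation vector about the tool's x, y, z in rad, a list of three. A call has 1 to 8 rows; each row is the pose to reach, as a shift and turn from the pose commanded when the call began, along the tool's axes at that moment; what a row does not reach only later rows make up. A row lasts 1/8 s, in which the tool goes at most 62.5 mm and 10.7 degrees, less where a joint would pass 70% of its speed; a pose out of reach is approached as far as the arm can. A call with a gripper value outside its range is refused whole. OPENING is the finger opening in m, from 0 to 0.0918, set as the call begins (- or left out, the last holds). The fingers move at their own pace and stop on an object; the grip force is fixed at half the most. Time passes only in rows, so rows that repeat a pose let the fingers close. It gives the time, the measured TCP pose, the force, the opening and the grip force at its end, in the units of the state.
- get_obs(): the state, without advancing time (a new reading comes with each control period).
- vision.capture(name): name is "scene" or "top" or "wrist"; returns a dict with "pixels" (384x512x3 uint8, red, green, blue), "vfov" (degrees; the focal length in pixels is half the picture's height over the tangent of half this angle, whatever the lens; pixels are square), "cx", "cy" (the principal point, pixels), "dist" ([k1, k2, p1, p2, k3] as OpenCV has them; the pictures are not rectified), "pose" (4x4, takes a point from camera to world coordinates); the wrist camera has in their place "T_tool_cam" (4x4, takes a point from camera to tool coordinates, whose origin is the TCP and whose axes are the flange's). Camera axes: x right, y up, looking along -z (the intrinsics and any distortion apply to the point x, -y, -z); pixel columns grow to the right and rows downward; lengths in mm; the calibration is good to about 2 mm. A picture is of the moment at which its call begins: read the wrist's pose just before it. There is no depth.
- workorder.close_job(): hands the job in; it is judged then, once.
The state is a dict: "time": time; "joint_positions": joint angles; "dq": joint speeds; "tau": joint torques, N m; "tool_pos": TCP position; "tcp_rot": TCP orientation; "contact_force": force on the tool from outside, world axes, zero at the start; "moment": the same for the moment, N m; "grip_width": finger opening in mm; "finger_force": force on a finger pad.
Only numpy, scipy, OpenCV 4.12 (cv2) and the standard library are available. Lean on these libraries where they do the work, as an engineer would, in place of code of your own. Each camera call takes 0.05 s, during which the arm holds its last target. There are 200 camera calls.

## Working session

There is one attempt and no reset: what is moved stays moved. The work goes in short steps, Python scripts to look and compute and a shell command to move; the robot and the scene stay as the last step left them, time stands still between calls to the robot, and variables do not carry over. Pictures are saved under pics/ and viewed, at most 14 in all, crops included, and the job is handed in when it is done.

```bash
mkdir -p pics; python3 - <<'E'
from plant import get_obs, vision
import cv2,numpy as np
o=get_obs();print({k:np.round(v,3).tolist() for k,v in o.items()})
for n in("top","scene"):
    c=vision.capture(n);cv2.imwrite(f"pics/{n}0.png",c["pixels"][:,:,::-1]);np.save(f"{n}0.npy",c,allow_pickle=True)
    print(n,c["vfov"],c["cx"],c["cy"],c["dist"],np.round(c["pose"],3).tolist())
E
```

```text
{'time': 0.0, 'joint_positions': [1.068, 0.343, 1.525, 0.0, 1.275, -0.146], 'dq': [0.002, 0.0, 0.0, 0.001, -0.0, -0.0], 'tau': [0.001, -43.123, -24.423, 0.072, 0.056, -0.0], 'tool_pos': [183.157, 491.573, 226.037], 'tcp_rot': [-3.14, -0.0, 2.785], 'contact_force': [-0.439, -0.47, -0.663], 'moment': [-0.031, -0.017, -0.036], 'finger_force': 0.0, 'grip_width': 91.728}
top 50.04261581308608 261.93335343300237 180.91700939020407 [-0.14655537  0.          0.          0.          0.        ] [[0.024, 0.997, -0.068, 430.236], [-1.0, 0.025, -0.0, -36.124], [0.001, 0.068, 0.998, 872.561], [0.0, 0.0, 0.0, 1.0]]
scene 46.235864965573846 250.67345297290206 189.99322091124344 [-0.11568117  0.          0.          0.          0.        ] [[0.769, -0.469, 0.433, 914.616], [0.638, 0.544, -0.545, -526.62], [0.02, 0.696, 0.718, 718.524], [0.0, 0.0, 0.0, 1.0]]
```

View pics/top0.png

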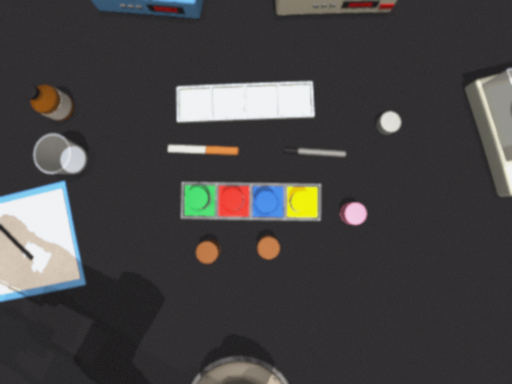

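View pics/scene0.png

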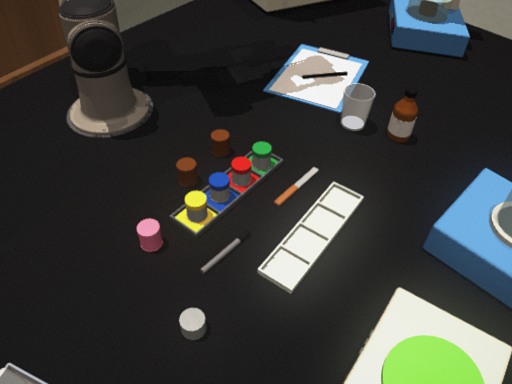

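Top view: the target rack is far (row ~102, cols 177–314) and the source rack is near (row ~201, cols 181–321). Left to right, the order is green (198,198), red (233,200), blue (267,201), yellow (303,202). Lookalikes are brown (207,252), brown (268,248) and pink (353,213), plus a white cap-like object (389,122). None of these are on mats, so the four on the mats are mine.

```bash
cat > h.py <<'E'
import numpy as np,cv2
from plant import get_obs,vision
from scipy.spatial.transform import Rotation as Rn
def K(c):
    f=192/np.tan(np.radians(c["vfov"]/2)); return np.array([[f,0,c["cx"]],[0,f,c["cy"]],[0,0,1.]])
def ray(c,px,z,pose=None):
    T=np.array(c["pose"] if pose is None else pose)
    u=cv2.undistortPoints(np.float64(px).reshape(-1,1,2),K(c),np.array(c["dist"]))[:,0]
    d=np.c_[u[:,0],-u[:,1],-np.ones(len(u))]@T[:3,:3].T
    return T[:3,3]+d*((z-T[2,3])/d[:,2])[:,None]
def toolT(o):
    T=np.eye(4);T[:3,:3]=Rn.from_euler('xyz',o["tcp_rot"]).as_matrix();T[:3,3]=o["tool_pos"];return T
def grip_step(xyz,yaw):
    T=toolT(get_obs());d=T[:3,:3].T@(np.array(xyz)-T[:3,3])
    r=(T[:3,:3].T@Rn.from_euler('xyz',[np.pi,0,yaw]).as_matrix())
    return np.round(d/1000,4).tolist(),np.round(Rn.from_matrix(r).as_rotvec(),4).tolist()
E
python3 - <<'E'
from h import *
c=np.load("top0.npy",allow_pickle=True).item();im=c["pixels"]
hsv=cv2.cvtColor(im,cv2.COLOR_RGB2HSV)
def rack(mask,box,z):
    m=np.zeros_like(mask);x0,y0,x1,y1=box;m[y0:y1,x0:x1]=mask[y0:y1,x0:x1]
    cs,_=cv2.findContours(m,0,2);p=np.vstack([k for k in cs if len(k)>10])[:,0]
    w=ray(c,p,z)[:,:2].astype(np.float32);r=cv2.minAreaRect(w);return r,cv2.boxPoints(r).round(1).tolist()
print("target",rack(((hsv[...,2]>90)&(hsv[...,1]<60)).astype(np.uint8),(160,70,330,135),14))
print("source",rack((hsv[...,2]>60).astype(np.uint8),(170,172,330,228),14))
g=im[170:232,170:370]
cv2.imwrite("pics/crop0.png",cv2.resize(g,None,fx=4,fy=4,interpolation=cv2.INTER_CUBIC)[:,:,::-1])
for n,h0,h1,b in(("brown1",5,20,(190,235,225,270)),("brown2",5,20,(250,232,285,265)),("pink",150,178,(335,195,372,230))):
    m=np.zeros(im.shape[:2],np.uint8);x0,y0,x1,y1=b;m[y0:y1,x0:x1]=((hsv[...,0]>=h0)&(hsv[...,0]<=h1)&(hsv[...,1]>60)&(hsv[...,2]>60))[y0:y1,x0:x1]
    q=np.argwhere(m)[:,::-1].mean(0);print(n,q,ray(c,[q],45)[0].round(0))
E
```

```text
target (((659.0684814453125, 5.37322998046875), (83.4546890258789, 298.4345703125), 3.5939652919769287), [[608.0999755859375, 151.6999969482422], [626.7999877929688, -146.1999969482422], [710.0999755859375, -140.89999389648438], [691.4000244140625, 156.89999389648438]])
source (((446.37847900390625, -13.182937622070312), (83.71218872070312, 299.31329345703125), 0.6529268026351929), [[402.79998779296875, 136.0], [406.20001220703125, -163.3000030517578], [489.8999938964844, -162.39999389648438], [486.5, 136.89999389648438]])
brown1 [207.30078125 251.83984375] [341.  70.  45.]
brown2 [268.08266129 247.375     ] [354. -52.  45.]
pink [349.83263598 212.70292887] [ 427. -215.   45.]
```

View pics/crop0.png

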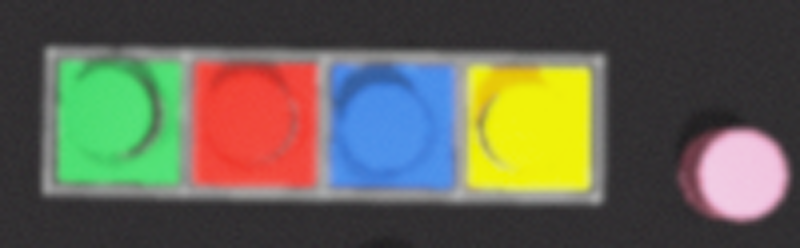

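Crop: confirms that the four tins stand on the mats of their own colour. Lid centres are at about (112,113), (250,117), (384,123) and (525,125) in the crop. The pink tin is outside the rack. Next I'll get positions and go above the row for a wrist look.

```bash
python3 - <<'E'
from h import *
c=np.load("top0.npy",allow_pickle=True).item()
p=np.array([(112,113),(250,117),(384,123),(525,125)])/4+170-.375
print(ray(c,p,57).round(1).tolist())
for n,(x,y),t in(("src",(446.4,-13.2),.0114),("tgt",(659.1,5.4),.0627)):
    print(n,[(round(x-np.sin(t)*k,1),round(y+np.cos(t)*k,1)) for k in(108,36,-36,-108)])
print(grip_step((430,-13,260),np.pi/2+.0114))
E
```

```text
[[448.9, 91.1, 57.0], [448.7, 22.2, 57.0], [447.4, -44.2, 57.0], [448.0, -114.2, 57.0]]
src [(np.float64(445.2), np.float64(94.8)), (np.float64(446.0), np.float64(22.8)), (np.float64(446.8), np.float64(-49.2)), (np.float64(447.6), np.float64(-121.2))]
tgt [(np.float64(652.3), np.float64(113.2)), (np.float64(656.8), np.float64(41.3)), (np.float64(661.4), np.float64(-30.5)), (np.float64(665.9), np.float64(-102.4))]
([-0.4075, -0.3867, -0.0334], [-0.0013, 0.0007, 1.2026])
```

```bash
python3 -m pendant '{"dp":[[-0.408,-0.387,-0.033],[-0.408,-0.387,-0.033],[-0.408,-0.387,-0.033],[-0.408,-0.387,-0.033],[-0.408,-0.387,-0.033],[-0.408,-0.387,-0.033],[-0.408,-0.387,-0.033],[-0.408,-0.387,-0.033]],"rotation":[[0,0,1.2026],[0,0,1.2026],[0,0,1.2026],[0,0,1.2026],[0,0,1.2026],[0,0,1.2026],[0,0,1.2026],[0,0,1.2026]]}' 0.08
python3 - <<'E'
from h import *
print(grip_step((430,-13,260),np.pi/2+.0114))
E
```

```text
time: 1.1
tool_pos: [403.1, 41.6, 256.1]
tcp_rot: [3.141, -0.0, 1.581]
contact_force: [1.5, 0.8, -0.2]
grip_width: 79.8
finger_force: 0.0
([-0.0549, 0.0263, -0.0039], [0.0002, -0.0003, -0.0012])
```

```bash
python3 -m pendant '{"dp":[[-0.055,0.026,-0.004],[-0.055,0.026,-0.004],[-0.055,0.026,-0.004],[-0.055,0.026,-0.004]],"rotation":[[0,0,0],[0,0,0],[0,0,0],[0,0,0]]}'
python3 - <<'E'
from h import *
o=get_obs();c=vision.capture("wrist");print(np.round(o["tool_pos"],1),np.round(c["T_tool_cam"],2).tolist(),c["vfov"])
T=toolT(o)@np.array(c["T_tool_cam"]);c["wp"]=T;np.save("w1.npy",c,allow_pickle=True)
cv2.imwrite("pics/w1.png",c["pixels"][:,:,::-1])
E
```

```text
time: 1.6
tool_pos: [428.7, -9.8, 259.9]
tcp_rot: [-3.141, -0.0, 1.584]
contact_force: [-0.4, 0.2, -0.0]
grip_width: 80.0
finger_force: 0.0
[428.7  -9.8 259.9] [[-0.0, 0.96, 0.26, 72.89], [1.0, 0.0, -0.0, 0.43], [-0.0, 0.26, -0.96, -157.64], [0.0, 0.0, 0.0, 1.0]] 71.31313393250697
```

View pics/w1.png

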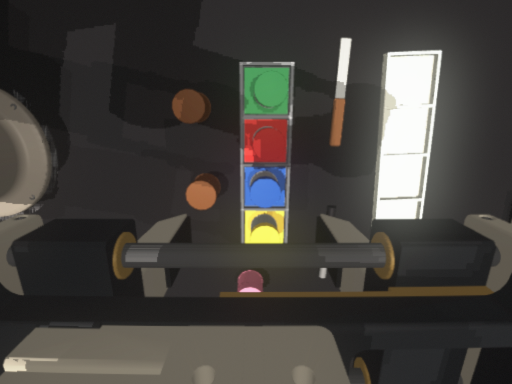

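The wrist view shows green (270,90), red (267,140), blue (265,188) and yellow (264,232), with the pads on either side. I'll enlarge it for exact lid centres.

```bash
python3 - <<'E'
from h import *
c=np.load("w1.npy",allow_pickle=True).item()
g=c["pixels"][55:250,225:310];g=cv2.convertScaleAbs(cv2.resize(g,None,fx=3,fy=3,interpolation=cv2.INTER_CUBIC),alpha=1.2)
cv2.imwrite("pics/w1c.png",g[:,:,::-1])
print(ray(c,[(270,90),(267,140),(265,188)],57,c["wp"]).round(1).tolist())
print(ray(c,[(245,64),(293,65)],14,c["wp"]).round(1).tolist())
E
```

```text
[[449.4, 93.7, 57.0], [447.3, 30.5, 57.0], [446.2, -35.8, 57.0]]
[[416.1, 131.2, 14.0], [483.1, 130.9, 14.0]]
```

View pics/w1c.png

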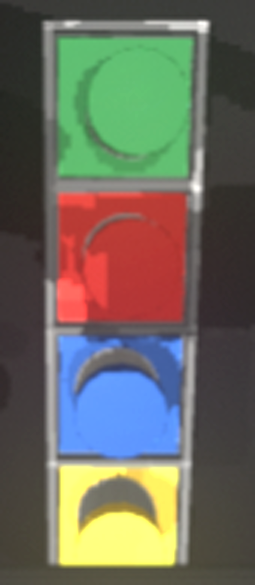

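```bash
python3 - <<'E'
from h import *
print(grip_step((449,92.5,110),np.pi/2+.0114))
c=np.load("w1.npy",allow_pickle=True).item()
print(ray(c,[(271.3,89.3),(269.7,144.3),(265.7,191.7)],57,c["wp"]).round(1).tolist())
E
python3 -m pendant '{"dp":[[0.05,0.01,0.05],[0.104,0.02,0.1],[0.104,0.02,0.15],[0.104,0.02,0.15],[0.104,0.02,0.15],[0.104,0.02,0.15]],"rotation":[[0,0,0],[0,0,0],[0,0,0],[0,0,0],[0,0,0],[0,0,0]]}'
python3 - <<'E'
from h import *
print(grip_step((449,92.5,24),np.pi/2+.0114))
E
```

```text
([0.1019, 0.0216, 0.15], [-0.0002, -0.0003, 0.0023])
[[451.1, 94.5, 57.0], [451.0, 24.9, 57.0], [447.4, -41.2, 57.0]]
time: 2.4
tool_pos: [449.6, 92.8, 112.3]
tcp_rot: [3.137, -0.0, 1.582]
contact_force: [0.1, -0.6, 0.6]
grip_width: 79.8
finger_force: 0.0
([-0.0003, -0.001, 0.0882], [0.0044, -0.0001, -0.0005])
```

```bash
python3 -m pendant '{"dp":[[0,0,0.03],[0,0,0.06],[0,0,0.075],[0,0,0.086],[0,0,0.086],[0,0,0.086]],"rotation":[[0,0,0],[0,0,0],[0,0,0],[0,0,0],[0,0,0],[0,0,0]]}' 0.08
python3 -m pendant '{"dp":[[0,0,0],[0,0,0],[0,0,0],[0,0,0],[0,0,0],[0,0,0]],"rotation":[[0,0,0],[0,0,0],[0,0,0],[0,0,0],[0,0,0],[0,0,0]]}' 0.035
python3 -m pendant '{"dp":[[0,0,-0.01],[0,0,-0.03],[0,0,-0.06],[0,0,-0.086],[0,0,-0.086],[0,0,-0.086]],"rotation":[[0,0,0],[0,0,0],[0,0,0],[0,0,0],[0,0,0],[0,0,0]]}' 
python3 - <<'E'
from h import *
print(grip_step((666,-102.4,110),np.pi/2+.0627))
c=vision.capture("scene");cv2.imwrite("pics/s1.png",c["pixels"][:,:,::-1])
E
```

```text
time: 3.15
tool_pos: [448.9, 93.0, 24.9]
tcp_rot: [3.14, -0.0, 1.582]
contact_force: [-0.2, -0.0, -0.9]
grip_width: 79.8
finger_force: 0.0
time: 3.9
tool_pos: [448.4, 93.2, 24.1]
tcp_rot: [3.141, -0.0, 1.582]
contact_force: [0.3, 1.2, 0.8]
grip_width: 43.6
finger_force: 30.0
time: 4.65
tool_pos: [447.4, 93.1, 109.3]
tcp_rot: [-3.14, -0.0, 1.582]
contact_force: [0.4, 0.1, -2.5]
grip_width: 43.7
finger_force: 30.0
([-0.198, 0.2163, -0.001], [-0.0014, -0.0001, -0.0513])
```

View pics/s1.png

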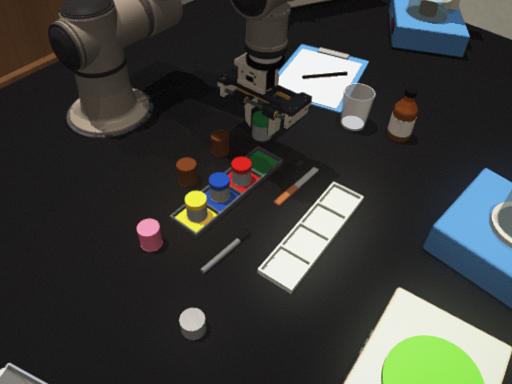

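Scene view: the green tin is held upright at (262,122), its bay shows the bare mat, and the others haven't moved. I'll cross-check the target rack with the scene camera, then carry.

```bash
python3 - <<'E'
from h import *
c=np.load("scene0.npy",allow_pickle=True).item();hsv=cv2.cvtColor(c["pixels"],cv2.COLOR_RGB2HSV)
m=((hsv[...,2]>110)&(hsv[...,1]<60)).astype(np.uint8);m[:178]=0;m[296:]=0;m[:,:255]=0;m[:,368:]=0
cs,_=cv2.findContours(m,0,2);k=max(cs,key=cv2.contourArea)
print(cv2.minAreaRect(ray(c,k[:,0],14)[:,:2].astype(np.float32)))
E
python3 -m pendant '{"dp":[[-0.04,0.04,0],[-0.08,0.085,0],[-0.12,0.13,0],[-0.16,0.17,0],[-0.197,0.215,0],[-0.197,0.215,0],[-0.197,0.215,0],[-0.197,0.215,0]],"rotation":[[0,0,-0.01],[0,0,-0.02],[0,0,-0.03],[0,0,-0.04],[0,0,-0.051],[0,0,-0.051],[0,0,-0.051],[0,0,-0.051]]}' 
python3 - <<'E'
from h import *
print(grip_step((666,-102.4,21),np.pi/2+.0627))
E
```

```text
((659.2888793945312, 3.875), (79.72896575927734, 300.3736877441406), 3.5027053356170654)
time: 5.7
tool_pos: [664.3, -100.2, 109.5]
tcp_rot: [-3.14, -0.001, 1.634]
contact_force: [0.2, 0.4, -0.9]
grip_width: 43.7
finger_force: 30.0
([-0.0023, 0.0017, 0.0885], [-0.0016, -0.0008, 0.0007])
```

```bash
python3 -m pendant '{"dp":[[-0.002,0.001,0.03],[-0.002,0.001,0.06],[-0.002,0.001,0.075],[-0.002,0.001,0.082],[-0.002,0.001,0.086],[-0.002,0.001,0.088],[-0.002,0.001,0.088],[-0.002,0.001,0.088]],"rotation":[[0,0,0],[0,0,0],[0,0,0],[0,0,0],[0,0,0],[0,0,0],[0,0,0],[0,0,0]]}' 
```

```text
time: 6.7
tool_pos: [666.8, -103.4, 22.5]
tcp_rot: [3.141, 0.0, 1.633]
contact_force: [-0.3, -0.2, -0.7]
grip_width: 43.5
finger_force: 30.0
```

```bash
python3 -m pendant '{"dp":[[0,0,0.0005],[0,0,0.001],[0,0,0.001]],"rotation":[[0,0,0],[0,0,0],[0,0,0]]}'
python3 -m pendant '{"dp":[[0,0,0.0005],[0,0,0.0005]],"rotation":[[0,0,0],[0,0,0]]}'
```

```text
time: 7.08
tool_pos: [666.6, -103.4, 21.1]
tcp_rot: [3.141, 0.0, 1.633]
contact_force: [-0.4, -0.5, -0.7]
grip_width: 43.6
finger_force: 30.0
time: 7.32
tool_pos: [666.6, -103.4, 21.1]
tcp_rot: [3.141, 0.0, 1.633]
contact_force: [-2.0, 0.0, 4.7]
grip_width: 43.9
finger_force: 30.0
```

Contact felt on the floor (force rose to +4.7 N). Releasing and rising.

```bash
python3 -m pendant '{"dp":[[0,0,0],[0,0,0],[0,0,0],[0,0,0],[0,0,-0.02],[0,0,-0.06],[0,0,-0.09],[0,0,-0.09]],"rotation":[[0,0,0],[0,0,0],[0,0,0],[0,0,0],[0,0,0],[0,0,0],[0,0,0],[0,0,0]]}' 0.078
python3 - <<'E'
from h import *
print(grip_step((449,23.5,110),np.pi/2+.0114))
c=vision.capture("top");cv2.imwrite("pics/t2.png",cv2.resize(c["pixels"][60:270,150:400],None,fx=2.5,fy=2.5)[:,:,::-1])
E
```

```text
time: 8.32
tool_pos: [668.5, -103.8, 115.1]
tcp_rot: [3.134, 0.002, 1.633]
contact_force: [-0.2, 0.2, 0.4]
grip_width: 78.0
finger_force: 0.0
([0.1408, -0.2112, 0.0032], [0.0074, 0.0022, 0.0511])
```

View pics/t2.png

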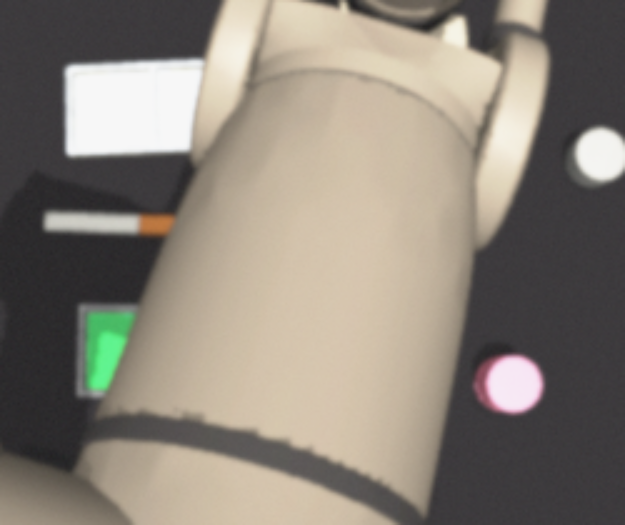

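The arm hides the target bay in this top view. I'll move on above red, which clears it, and look then.

```bash
python3 -m pendant '{"dp":[[0.03,-0.05,0],[0.06,-0.1,0],[0.1,-0.15,0],[0.14,-0.211,0],[0.14,-0.211,0],[0.14,-0.211,0],[0.14,-0.211,0],[0.14,-0.211,0]],"rotation":[[0,0,0.01],[0,0,0.025],[0,0,0.04],[0,0,0.051],[0,0,0.051],[0,0,0.051],[0,0,0.051],[0,0,0.051]]}'
python3 - <<'E'
from h import *
print(grip_step((449,23.5,24),np.pi/2+.0114))
c=vision.capture("scene");cv2.imwrite("pics/s2.png",c["pixels"][:,:,::-1])
E
```

```text
time: 9.38
tool_pos: [448.3, 22.6, 110.3]
tcp_rot: [3.141, -0.0, 1.581]
contact_force: [0.9, -1.1, -0.0]
grip_width: 78.0
finger_force: 0.0
([0.0009, 0.0007, 0.0863], [0.0004, -0.0, -0.0009])
```

View pics/s2.png

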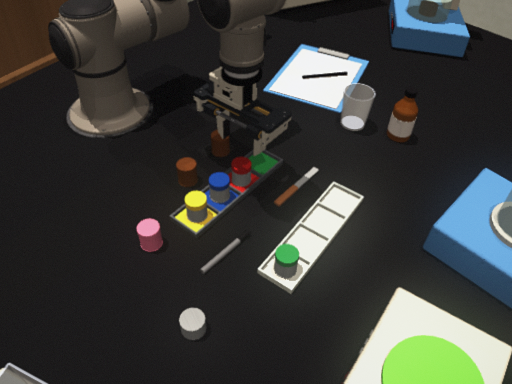

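Green stands upright in the right-end bay at (287,262). Now red.

```bash
python3 -m pendant '{"dp":[[0.001,0.001,0.03],[0.001,0.001,0.06],[0.001,0.001,0.075],[0.001,0.001,0.086],[0.001,0.001,0.086],[0.001,0.001,0.086]],"rotation":[[0,0,0],[0,0,0],[0,0,0],[0,0,0],[0,0,0],[0,0,0]]}'
python3 -m pendant '{"dp":[[0,0,0],[0,0,0],[0,0,0],[0,0,0],[0,0,0],[0,0,0]],"rotation":[[0,0,0],[0,0,0],[0,0,0],[0,0,0],[0,0,0],[0,0,0]]}' 0.035
python3 -m pendant '{"dp":[[0,0,-0.01],[0,0,-0.03],[0,0,-0.06],[0,0,-0.086],[0,0,-0.086],[0,0,-0.086]],"rotation":[[0,0,0],[0,0,0],[0,0,0],[0,0,0],[0,0,0],[0,0,0]]}' 
python3 - <<'E'
from h import *
print(grip_step((661.3,-31.3,110),np.pi/2+.0627))
E
```

```text
time: 10.18
tool_pos: [448.7, 24.1, 25.0]
tcp_rot: [3.141, 0.0, 1.582]
contact_force: [0.6, 0.3, 0.1]
grip_width: 78.1
finger_force: 0.0
time: 10.92
tool_pos: [448.3, 24.2, 24.6]
tcp_rot: [3.141, -0.0, 1.582]
contact_force: [-1.3, 0.2, 1.3]
grip_width: 43.6
finger_force: 30.0
time: 11.68
tool_pos: [447.6, 24.3, 110.0]
tcp_rot: [-3.141, -0.0, 1.582]
contact_force: [-0.6, -0.1, -1.0]
grip_width: 43.4
finger_force: 30.0
([-0.058, 0.213, -0.0002], [-0.001, -0.0002, -0.0513])
```

```bash
python3 -m pendant '{"dp":[[-0.01,0.04,0],[-0.02,0.085,0],[-0.035,0.13,0],[-0.045,0.17,0],[-0.058,0.213,0],[-0.058,0.213,0],[-0.058,0.213,0],[-0.058,0.213,0]],"rotation":[[0,0,-0.01],[0,0,-0.02],[0,0,-0.03],[0,0,-0.04],[0,0,-0.051],[0,0,-0.051],[0,0,-0.051],[0,0,-0.051]]}' 
python3 - <<'E'
from h import *
print(grip_step((661.3,-31.3,22),np.pi/2+.0627))
E
```

```text
time: 12.68
tool_pos: [660.6, -30.8, 110.1]
tcp_rot: [-3.14, -0.001, 1.634]
contact_force: [-0.6, -0.5, -1.6]
grip_width: 43.5
finger_force: 30.0
([-0.0006, 0.0008, 0.0881], [-0.0016, -0.0005, 0.0])
```

```bash
python3 -m pendant '{"dp":[[0,0,0.03],[0,0,0.06],[0,0,0.075],[0,0,0.082],[0,0,0.086],[0,0,0.0875],[0,0,0.0875],[0,0,0.0875]],"rotation":[[0,0,0],[0,0,0],[0,0,0],[0,0,0],[0,0,0],[0,0,0],[0,0,0],[0,0,0]]}'
python3 -m pendant '{"dp":[[0,0,0.0005],[0,0,0.001],[0,0,0.001]],"rotation":[[0,0,0],[0,0,0],[0,0,0]]}'
```

```text
time: 13.68
tool_pos: [662.1, -31.4, 23.5]
tcp_rot: [3.141, 0.0, 1.633]
contact_force: [0.1, -0.0, -0.8]
grip_width: 43.7
finger_force: 30.0
time: 14.05
tool_pos: [661.8, -31.3, 22.0]
tcp_rot: [-3.142, -0.0, 1.633]
contact_force: [1.1, 0.4, -1.3]
grip_width: 43.8
finger_force: 30.0
```

```bash
python3 -m pendant '{"dp":[[0,0,0.0005],[0,0,0.0005],[0,0,0.0005]],"rotation":[[0,0,0],[0,0,0],[0,0,0]]}'
```

```text
time: 14.42
tool_pos: [661.9, -31.3, 21.7]
tcp_rot: [3.141, -0.0, 1.633]
contact_force: [-0.8, 1.0, 1.5]
grip_width: 43.6
finger_force: 30.0
```

```bash
python3 -m pendant '{"dp":[[0,0,0.0003],[0,0,0.0003],[0,0,0.0003],[0,0,0.0003],[0,0,-0.02],[0,0,-0.06],[0,0,-0.09],[0,0,-0.09]],"rotation":[[0,0,0],[0,0,0],[0,0,0],[0,0,0],[0,0,0],[0,0,0],[0,0,0],[0,0,0]]}' 0.078
python3 - <<'E'
from h import *
print(grip_step((448,-42.5,110),np.pi/2+.0114))
E
```

```text
time: 15.42
tool_pos: [663.5, -31.5, 114.4]
tcp_rot: [3.136, 0.001, 1.633]
contact_force: [-0.5, -0.1, -0.0]
grip_width: 77.7
finger_force: 0.0
([0.0025, -0.2157, 0.0032], [0.0057, 0.0011, 0.0511])
```

```bash
python3 -m pendant '{"dp":[[0,-0.05,0],[0,-0.1,0],[0.002,-0.15,0],[0.003,-0.214,0],[0.003,-0.214,0],[0.003,-0.214,0],[0.003,-0.214,0],[0.003,-0.214,0]],"rotation":[[0,0,0.01],[0,0,0.025],[0,0,0.04],[0,0,0.051],[0,0,0.051],[0,0,0.051],[0,0,0.051],[0,0,0.051]]}'
python3 - <<'E'
from h import *
print(grip_step((448,-42.5,24),np.pi/2+.0114))
o=get_obs();c=vision.capture("wrist");cv2.imwrite("pics/w3.png",c["pixels"][:,:,::-1])
E
```

```text
time: 16.42
tool_pos: [449.1, -41.8, 111.3]
tcp_rot: [3.141, -0.0, 1.583]
contact_force: [0.3, 0.1, -0.5]
grip_width: 78.0
finger_force: 0.0
([-0.0007, -0.0011, 0.0873], [0.0004, -0.0, 0.0003])
```

View pics/w3.png

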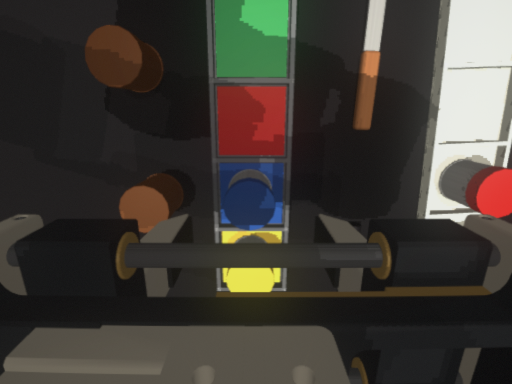

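Red stands upright in its bay (base around (462,178)), and the blue lid is at about (250,203). Lid check, then grasp.

```bash
python3 - <<'E'
from h import *
o=get_obs();c=vision.capture("wrist");print(ray(c,[(250,203),(250,272)],57,toolT(o)@np.array(c["T_tool_cam"])).round(1).tolist())
E
python3 -m pendant '{"dp":[[0,-0.001,0.03],[0,-0.001,0.06],[0,-0.001,0.075],[0,-0.001,0.086],[0,-0.001,0.087],[0,-0.001,0.087]],"rotation":[[0,0,0],[0,0,0],[0,0,0],[0,0,0],[0,0,0],[0,0,0]]}'
python3 -m pendant '{"dp":[[0,0,0],[0,0,0],[0,0,0],[0,0,0],[0,0,0],[0,0,0]],"rotation":[[0,0,0],[0,0,0],[0,0,0],[0,0,0],[0,0,0],[0,0,0]]}' 0.035
python3 -m pendant '{"dp":[[0,0,-0.01],[0,0,-0.03],[0,0,-0.06],[0,0,-0.086],[0,0,-0.086],[0,0,-0.086]],"rotation":[[0,0,0],[0,0,0],[0,0,0],[0,0,0],[0,0,0],[0,0,0]]}' 
python3 - <<'E'
from h import *
print(grip_step((656.8,40.6,110),np.pi/2+.0627))
E
```

```text
[[446.8, -40.1, 57.0], [447.3, -105.7, 57.0]]
time: 17.27
tool_pos: [447.5, -41.8, 24.9]
tcp_rot: [3.141, 0.0, 1.582]
contact_force: [-0.6, -0.5, -0.5]
grip_width: 78.2
finger_force: 0.0
time: 18.02
tool_pos: [446.9, -41.6, 24.6]
tcp_rot: [-3.141, -0.0, 1.582]
contact_force: [-1.5, -0.2, 3.1]
grip_width: 43.3
finger_force: 30.0
time: 18.77
tool_pos: [446.5, -41.5, 109.8]
tcp_rot: [-3.141, -0.0, 1.582]
contact_force: [0.2, -0.9, -1.2]
grip_width: 43.5
finger_force: 30.0
([0.0797, 0.2112, -0.0003], [-0.0009, -0.0004, -0.0513])
```

```bash
python3 -m pendant '{"dp":[[0.015,0.04,0],[0.03,0.085,0],[0.05,0.13,0],[0.065,0.17,0],[0.08,0.211,0],[0.08,0.211,0],[0.08,0.211,0],[0.08,0.211,0]],"rotation":[[0,0,-0.01],[0,0,-0.02],[0,0,-0.03],[0,0,-0.04],[0,0,-0.051],[0,0,-0.051],[0,0,-0.051],[0,0,-0.051]]}' 
python3 - <<'E'
from h import *
print(grip_step((656.8,40.6,22),np.pi/2+.0627))
E
```

```text
time: 19.77
tool_pos: [656.0, 40.3, 110.0]
tcp_rot: [-3.14, -0.0, 1.633]
contact_force: [-0.1, -0.5, -2.3]
grip_width: 43.6
finger_force: 30.0
([0.0003, 0.001, 0.088], [-0.0017, -0.0002, -0.0009])
```

```bash
python3 -m pendant '{"dp":[[0,0,0.03],[0,0,0.06],[0,0,0.075],[0,0,0.082],[0,0,0.086],[0,0,0.088],[0,0,0.088],[0,0,0.088]],"rotation":[[0,0,0],[0,0,0],[0,0,0],[0,0,0],[0,0,0],[0,0,0],[0,0,0],[0,0,0]]}'
python3 -m pendant '{"dp":[[0,0,0.0005],[0,0,0.0005],[0,0,0.0005]],"rotation":[[0,0,0],[0,0,0],[0,0,0]]}'
```

```text
time: 20.78
tool_pos: [657.4, 40.7, 23.0]
tcp_rot: [3.141, -0.0, 1.633]
contact_force: [0.2, -0.3, -1.9]
grip_width: 43.4
finger_force: 30.0
time: 21.15
tool_pos: [657.2, 40.7, 22.0]
tcp_rot: [3.141, -0.0, 1.633]
contact_force: [0.0, 0.4, -2.7]
grip_width: 43.7
finger_force: 30.0
```

```bash
python3 -m pendant '{"dp":[[0,0,0.0005],[0,0,0.0007],[0,0,0.0007]],"rotation":[[0,0,0],[0,0,0],[0,0,0]]}'
```

```text
time: 21.52
tool_pos: [657.2, 40.7, 21.7]
tcp_rot: [3.141, 0.0, 1.633]
contact_force: [-1.0, 0.5, 2.0]
grip_width: 43.4
finger_force: 30.0
```

Contact. Release, rise and go to yellow.

```bash
python3 -m pendant '{"dp":[[0,0,0.0002],[0,0,0.0002],[0,0,0.0002],[0,0,0.0002],[0,0,-0.02],[0,0,-0.06],[0,0,-0.09],[0,0,-0.09]],"rotation":[[0,0,0],[0,0,0],[0,0,0],[0,0,0],[0,0,0],[0,0,0],[0,0,0],[0,0,0]]}' 0.078
python3 -m pendant '{"dp":[[-0.03,-0.04,0],[-0.07,-0.09,0],[-0.1,-0.13,0],[-0.13,-0.17,0],[-0.141,-0.217,0],[-0.141,-0.217,0],[-0.141,-0.217,0],[-0.141,-0.217,0]],"rotation":[[0,0,0.01],[0,0,0.025],[0,0,0.04],[0,0,0.051],[0,0,0.051],[0,0,0.051],[0,0,0.051],[0,0,0.051]]}'
python3 - <<'E'
from h import *
print(grip_step((448,-112.5,24),np.pi/2+.0114))
c=vision.capture("wrist");cv2.imwrite("pics/w4.png",c["pixels"][:,:,::-1])
E
```

```text
time: 22.52
tool_pos: [658.8, 40.7, 114.2]
tcp_rot: [3.136, 0.001, 1.633]
contact_force: [0.4, 0.0, -0.2]
grip_width: 78.0
finger_force: 0.0
time: 23.52
tool_pos: [450.3, -113.3, 111.1]
tcp_rot: [3.141, -0.0, 1.583]
contact_force: [0.6, -1.4, -0.1]
grip_width: 77.9
finger_force: 0.0
([0.0008, -0.0024, 0.0871], [0.0005, -0.0, 0.0009])
```

View pics/w4.png

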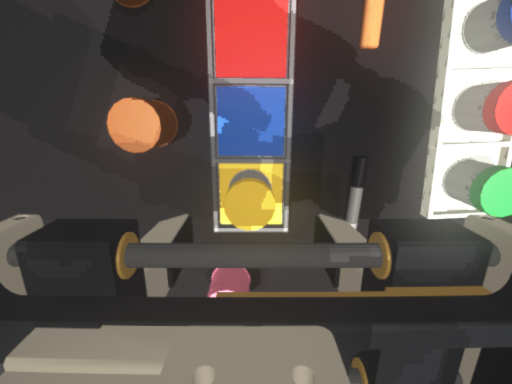

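Blue, red and green stand in the white rack (right edge). The yellow lid at (249,204) lies between the fingers and pink is clear. Grasp yellow.

```bash
python3 -m pendant '{"dp":[[0.001,-0.002,0.03],[0.001,-0.002,0.06],[0.001,-0.002,0.075],[0.001,-0.002,0.086],[0.001,-0.002,0.087],[0.001,-0.002,0.087]],"rotation":[[0,0,0],[0,0,0],[0,0,0],[0,0,0],[0,0,0],[0,0,0]]}'
python3 -m pendant '{"dp":[[0,0,0],[0,0,0],[0,0,0],[0,0,0],[0,0,0],[0,0,0]],"rotation":[[0,0,0],[0,0,0],[0,0,0],[0,0,0],[0,0,0],[0,0,0]]}' 0.035
python3 -m pendant '{"dp":[[0,0,-0.01],[0,0,-0.03],[0,0,-0.06],[0,0,-0.086],[0,0,-0.086],[0,0,-0.086]],"rotation":[[0,0,0],[0,0,0],[0,0,0],[0,0,0],[0,0,0],[0,0,0]]}' 
python3 - <<'E'
from h import *
print(grip_step((652.3,112.5,110),np.pi/2+.0627))
E
```

```text
time: 24.32
tool_pos: [447.8, -112.6, 24.6]
tcp_rot: [3.141, 0.0, 1.582]
contact_force: [0.2, 0.8, -0.2]
grip_width: 77.7
finger_force: 0.0
time: 25.08
tool_pos: [447.4, -112.6, 24.4]
tcp_rot: [3.141, -0.0, 1.582]
contact_force: [-0.8, 0.1, 3.0]
grip_width: 43.4
finger_force: 30.0
time: 25.82
tool_pos: [446.8, -112.3, 109.7]
tcp_rot: [-3.141, -0.0, 1.582]
contact_force: [-0.6, 0.2, -0.8]
grip_width: 43.4
finger_force: 30.0
([0.2225, 0.208, -0.0004], [-0.0009, -0.0005, -0.0513])
```

```bash
python3 -m pendant '{"dp":[[0.04,0.04,0],[0.085,0.08,0],[0.13,0.12,0],[0.175,0.165,0],[0.222,0.208,0],[0.222,0.208,0],[0.222,0.208,0],[0.222,0.208,0]],"rotation":[[0,0,-0.01],[0,0,-0.02],[0,0,-0.03],[0,0,-0.04],[0,0,-0.051],[0,0,-0.051],[0,0,-0.051],[0,0,-0.051]]}' 
python3 - <<'E'
from h import *
print(grip_step((652.3,112.5,22),np.pi/2+.0627))
E
```

```text
time: 26.82
tool_pos: [651.8, 110.6, 109.7]
tcp_rot: [-3.14, 0.0, 1.632]
contact_force: [0.3, -0.6, -1.6]
grip_width: 43.5
finger_force: 30.0
([0.0019, 0.0007, 0.0877], [-0.0018, 0.0001, -0.0016])
```

```bash
python3 -m pendant '{"dp":[[0,0,0.03],[0,0,0.06],[0,0,0.075],[0,0,0.082],[0,0,0.086],[0,0,0.088],[0,0,0.088],[0,0,0.088]],"rotation":[[0,0,0],[0,0,0],[0,0,0],[0,0,0],[0,0,0],[0,0,0],[0,0,0],[0,0,0]]}'
python3 -m pendant '{"dp":[[0,0,0.0005],[0,0,0.0005],[0,0,0.0005]],"rotation":[[0,0,0],[0,0,0],[0,0,0]]}'
```

```text
time: 27.82
tool_pos: [653.1, 111.9, 22.8]
tcp_rot: [3.141, -0.0, 1.633]
contact_force: [-0.3, 0.3, -0.9]
grip_width: 43.5
finger_force: 30.0
time: 28.2
tool_pos: [652.8, 111.8, 21.8]
tcp_rot: [3.142, -0.0, 1.633]
contact_force: [0.9, 0.9, -1.8]
grip_width: 43.6
finger_force: 30.0
```

```bash
python3 -m pendant '{"dp":[[0,0,0.0005],[0,0,0.0007],[0,0,0.0007]],"rotation":[[0,0,0],[0,0,0],[0,0,0]]}'
```

```text
time: 28.58
tool_pos: [652.8, 111.8, 21.5]
tcp_rot: [3.141, -0.0, 1.633]
contact_force: [-1.5, -0.8, 3.2]
grip_width: 43.5
finger_force: 30.0
```

Contact. Release, rise and back off towards the robot for the final look.

```bash
python3 -m pendant '{"dp":[[0,0,0],[0,0,0],[0,0,0],[0,0,0],[0,0,-0.02],[0,0,-0.06],[0,0,-0.11],[0,0,-0.13]],"rotation":[[0,0,0],[0,0,0],[0,0,0],[0,0,0],[0,0,0],[0,0,0],[0,0,0],[0,0,0]]}' 0.078
python3 -m pendant '{"dp":[[0.05,-0.04,0],[0.1,-0.08,0],[0.15,-0.12,0],[0.2,-0.16,0],[0.2,-0.2,0],[0.2,-0.2,0],[0.2,-0.2,0],[0.2,-0.2,0]],"rotation":[[0,0,0],[0,0,0],[0,0,0],[0,0,0],[0,0,0],[0,0,0],[0,0,0],[0,0,0]]}'
python3 - <<'E'
from h import *
a=vision.capture("top")["pixels"][60:270,130:430];b=vision.capture("scene")["pixels"][110:320,130:430]
cv2.imwrite("pics/end.png",cv2.resize(np.vstack([a,b]),None,fx=1.42,fy=1.42)[:,:,::-1])
E
```

```text
time: 29.58
tool_pos: [654.5, 111.9, 156.7]
tcp_rot: [3.134, -0.0, 1.633]
contact_force: [0.7, 0.7, -0.1]
grip_width: 78.0
finger_force: 0.0
time: 30.58
tool_pos: [442.1, 298.7, 151.7]
tcp_rot: [3.14, -0.001, 1.632]
contact_force: [0.1, -0.3, -0.4]
grip_width: 78.1
finger_force: 0.0
```

View pics/end.png

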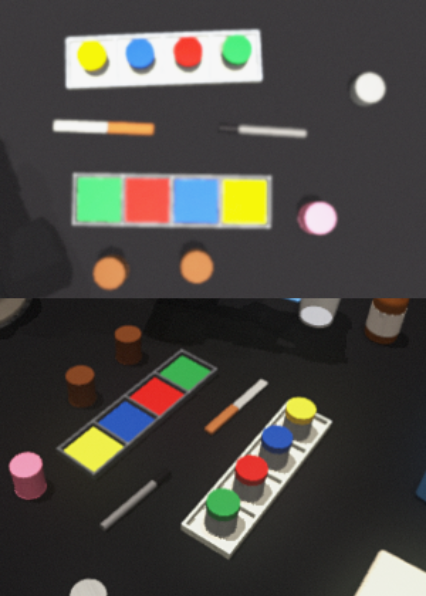

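The final views show yellow, blue, red and green from left to right in the white rack, at (92,55), (140,54), (188,52) and (237,50). All are upright, in reverse of the mats, and nothing else has moved.

```bash
python3 -c "
from plant import workorder
print(workorder.close_job())"
```

```text
the job is handed in; nothing more can be done
None
```

All four tins are upright in the white rack in reverse order (yellow, blue, red, green from the left), and the job was handed in at about 31 s of the 112 s allowed.

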